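# Slide the orange filter disc along the rail into the corner pocket of the reading board

## Task

Put the orange filter disc into the reading position with the fingertips alone: push it across the board against the long metal rail before the white line, then slide it along the rail, past the white line and still against the rail, fully home into the corner pocket so that it touches both the rail and the end stop. It must stay flat on the board (never grasp or lift it). Leave the blue disc, the slide box, the marker pen and the red-capped bottle where they are.

Things in the scene. Friction and masses are not known exactly. Their poses are not given: they have to be found in the camera images.
- board: Fixed grey reading board, 180 (x) x 300 (y) x 12 mm; origin at the centre of its underside, z up. Its x axis points across it to the rail, its y axis along the rail to the pocket. Metal bars (rail, end stop, lip) stand 10 mm above its top; apart from these and the two discs its top is flat and empty. The pocket is the corner between them, open toward -y, with a black round window on its floor.
- rail_mid (a point): On the rail's straight inner face at the board's top, where the rail is 138 mm from either end; in the board's frame x = +60, y = +1, z = 12 mm; axes as the board's. The rail runs along the board's y, is 14 mm thick and 10 mm high.
- stop_face (a point): On the end stop's inner face at the board's top, in the board's frame x = +39, y = +125, z = 12 mm; axes as the board's. The stop closes the rail's +y end, square to the rail, from x = +5 to +74 mm; 10 mm high.
- lip_tip (a point): Open end of the short lip opposite the rail, at the board's top: in the board's frame x about +6, y = +98, z = 12 mm. The lip is 10 mm thick and high: its face is parallel to the rail, 44.5 mm from it, from the end stop back to y = +108 mm, then flares away from the rail to this tip (x about +2 to +10 mm).
- line_mid (a point): Middle of the painted white line across the board (flat, along the board's x), in the board's frame at y = +40, z = 12 mm. 'Past the line' means toward the pocket.
- pocket (a point): Where the centre of the underside of the orange disc lies when it is fully home: on the board's top, 21 mm from the rail and 21 mm from the end stop; axes as the board's. In the board's frame x = +39, y = +104, z = 12 mm.
- orange_disc: Loose filter disc: orange ring, amber glass, 42 mm diameter, 14 mm high, about 60 g, round and smooth; origin at the centre of its underside, z up. It starts flat on the board away from the rail, before the white line, in one of two places (board x near -50, y near -95 or -5 mm), the blue disc in the other. Polished: slides easily (friction about 0.3), stays where left.
- blue_disc: Loose filter disc: blue ring with a clear glass, otherwise like the orange one (42 mm diameter, 14 mm high); origin at the centre of its underside. Stays where it is.
- slide_box: Loose small white and blue cardboard box, 52 x 78 x 26 mm, on the worktop at the right front corner of the board; origin at the centre of its underside. Stays where it is.
- marker: Loose red and white marker pen, 17 x 135 (y) x 16 mm, lying on the worktop in front of the board; origin at the centre of its underside. Stays where it is.
- red_cap_bottle: Loose white bottle with a red cap, 42 mm diameter, 88 mm high, standing behind the board; origin at the centre of its underside. Stays where it is.

How it is judged (in metres and radians):
On the way:
1. the orange disc lies against the rail (within 3 mm), before the white line (x of orange_disc in the frame of board above 0.036 m and y of orange_disc in the frame of board below 0.04 m), for 0.1 s.
At the end, for the whole second after the job is handed in: The orange disc lies flat and at rest in the corner pocket, within 3 mm of touching the rail and within 3 mm of touching the end stop; the blue disc is within 10 mm, and the slide box, marker pen and red-capped bottle within 15 mm, of where they started (x of orange_disc in the frame of pocket between -0.003 and 0.003 m and y of orange_disc in the frame of pocket between -0.003 and 0.003 m and z of orange_disc in the frame of pocket below 0.002 m and angle between orange_disc's own z axis and vertical below 0.05 rad and linear speed of orange_disc below 0.01 m/s and distance of blue_disc from where it was at the start of the episode below 0.01 m and distance of each of slide_box, marker, red_cap_bottle from where it was at the start of the episode below 0.015 m).
It fails at once if the orange disc comes more than 8 mm off the rail with its centre past the white line (y of orange_disc in the frame of board above 0.04 m and x of orange_disc in the frame of board below 0.031 m).
It fails at once if the orange disc is lifted more than 6 mm off the board or tipped more than 0.3 rad (z of orange_disc in the frame of board above 0.018 m or angle between orange_disc's own z axis and vertical above 0.3 rad).
It fails at once if the orange disc is pushed off the board (z of orange_disc in the frame of board below 0.006 m).
It fails at once if the blue disc is moved more than 10 mm (distance of blue_disc from where it was at the start of the episode above 0.01 m).
It fails at once if the slide box, the marker or the red-capped bottle is moved more than 15 mm (distance of any of slide_box, marker, red_cap_bottle from where it was at the start of the episode above 0.015 m).
It also fails if it takes over 50 s, if anything falls off the work surface, if the arm or the gripper's body presses on something with over 40 N, if the wrist force passes 120 N, or if a joint passes its speed limit or range.

## Robot

A 6-joint arm with a two-finger parallel gripper is mounted at the origin on a cart in front of the work surface, level with it; the furniture and walls round the work are solid. World frame = base frame: x ahead of the robot, y to its left, z up, the work surface at z = 0. Lengths are in m, angles in degrees, forces in N, time in s.
With the tool pointing down it reaches from about 0.375 to 0.975 m from the base axis. Payload 3.8 kg.
Tool frame: the origin (TCP) lies midway between the tips of the shut fingers; the grasp point (between the pads) lies 19 mm behind it; z points along the fingers, y is the line along which they close (so a half turn about z gives the same grasp; the last joint's range is limited). The gripper opens to 85 mm and grips with 20 to 120 N. Pads are 22 mm wide; open, the fingers measure 114 mm over their backs; the gripper's body (76 mm by 85 mm) begins 54 mm behind the grasp point. The pads swing forward as they close: fully open they stand 13 mm farther back than shut.
Start: joints at [71.396, 15.12, 91.902, -0, 72.978, -2.114], TCP at [0.192, 0.647, 0.231] pointing down, gripper open.
Joint ranges: [-150.88, 150.88], [-54.13, 125.18], [17.81, 147.31], [-75.09, 255.09], [0, 152.58], [-146.25, 146.25]. Speed limits (degrees/s): [147.25, 147.25, 180, 180, 180, 180].

## Interface

Orientations are given as a 3x3 rotation matrix whose columns are the frame's x, y, z axes.
In Python, from station import manip, cams, job gives the robot as it stands.
- The arm moves only by the tool carry_out, never from a script. Its argument "rows" is one flat list of numbers, 7 for each row, row after row: the shift along the tool's x, y, z in mm, then the turn, a rotation vector about the tool's x, y, z in degrees, then the finger opening in mm, from 0 to 85.4. A call has exactly 5 rows; each row shifts and turns the commanded pose from where the row before left it, along the tool's axes as they then stand; what a row does not reach is not made up. A row lasts 1/8 s, in which the tool goes at most 62.5 mm and 10.7 degrees, less where a joint would pass 70% of its speed; a pose out of reach is approached as far as the arm can. A call with a gripper value outside its range is refused whole. The fingers move at their own pace and stop on an object; "newtons" is the grip in N (left out, the last holds). Time passes only in rows, so rows that do not move let the fingers close, or fill a call up. It gives the time, the measured TCP pose, the force, the opening and the grip force at its end, in the units of the state.
- manip.sense(): the state, without advancing time (a new reading comes with each control period).
- cams.capture(name): name is "side" or "top"; returns a dict with "frame" (420x560x3 uint8, red, green, blue), "depth" (420x560 float32, m along the optical axis (not along the pixel's ray), 0 where there is no reading), "camera_matrix" (3x3 intrinsics, pixels), "dist" ([k1, k2, p1, p2, k3] as OpenCV has them; the pictures are not rectified), "eye" and "rotation" of the camera in the world. Camera axes: x right, y down, z forward; pixel columns grow to the right and rows downward; lengths in m; the calibration is good to about 2 mm. A picture is of the moment at which its call begins.
- job.finish_job(): hands the job in; it is judged then, once.
Trained networks look in a picture, given as the dict that the camera call returned (one of the last four; its "shot" number tells which), for a name from the list of things; names that differ only in an ending like _2 or _b are one class to them, and where a whole thing is asked for, a point or a joint stands for the part that bears it (a point fixed in the world has none). Each returns a list of dicts, best first, with "p" (0 to 1); they miss things now and then, are a little off and sometimes report something else, mostly with a low value. They report only what shows in the picture. A call takes as long as a camera call.
- cams.find_in(thing, picture): "xy" ([column, row] in pixels, amid what is visible of it).
The state is a dict: "time": time; "joints": joint angles; "joint_velocities": joint speeds; "joint_torque": joint torques, N m; "ee_pos": TCP position; "orientation": TCP orientation; "force": force on the tool from outside, world axes, zero at the start; "torque": the same for the moment, N m; "gripper_width": finger opening in m; "grip_force": force on a finger pad.
Only numpy, scipy, OpenCV 4.12 (cv2) and the standard library are available. Lean on these libraries where they do the work, as an engineer would, in place of code of your own. Each camera call takes 0.05 s, during which the arm holds its last target. There are 200 camera calls.

## Working session

There is one attempt and no reset: what is moved stays moved. The work goes in short steps, Python scripts to look and compute and a tool call to move; the robot and the scene stay as the last step left them, time stands still between calls to the robot, and variables do not carry over. Pictures are saved under pics/ and viewed, at most 10 in all, crops included, and the job is handed in when it is done.

Besides the shell and the picture viewer there is one more tool, called after ">>>" as name(argument=value, ...), one argument or row to a line, values as JSON. carry_out: Moves the arm, as the interface text tells. Its arguments: {"type":"object","properties":{"rows":{"type":"array"},"newtons":{"type":"number"}},"required":["rows"]}

```bash
mkdir -p pics; cat > h.py <<'E'
import numpy as np, cv2
from station import manip, cams, job
def world(c,uv,z):
    "intersect pixel ray with plane world z"
    n=cv2.undistortPoints(np.array([[uv]],float),np.array(c["camera_matrix"]),np.array(c["dist"]))[0,0]
    d=np.array(c["rotation"])@[n[0],n[1],1]; e=np.array(c["eye"])
    return e+d*(z-e[2])/d[2]
def save(c,name): cv2.imwrite("pics/"+name,c["frame"][:,:,::-1])
E
python3 - <<'E'
from h import *
np.set_printoptions(precision=4,suppress=True)
for n in("top","side"):
    c=cams.capture(n); save(c,n+"0.png"); print(n,c["eye"],c["rotation"])
    for t,z in(("board",.012),("orange_disc",.026),("blue_disc",.026),("rail_mid",.012),("stop_face",.012),("lip_tip",.012),("line_mid",.012),("pocket",.012),("slide_box",.026),("marker",.016),("red_cap_bottle",.088)):
        for r in cams.find_in(t,c)[:1]: print(t,np.array(r["xy"]),r["p"],world(c,r["xy"],z))
s=manip.sense(); print(s)
E
```

```text
top [ 0.4969 -0.2202  1.0069] [[ 0.0287 -0.9963  0.0811]
 [-0.9994 -0.0302 -0.0172]
 [ 0.0196 -0.0806 -0.9966]]
board [226.4 219.1] 0.65 [ 0.5524 -0.1392  0.012 ]
blue_disc [224.7 243.3] 0.73 [ 0.5031 -0.1387  0.026 ]
rail_mid [227.7 218.5] 0.73 [ 0.5537 -0.1418  0.012 ]
stop_face [225.8 218.6] 0.72 [ 0.5534 -0.138   0.012 ]
lip_tip [229.5 217.5] 0.88 [ 0.5558 -0.1454  0.012 ]
pocket [228.6 217.4] 0.92 [ 0.556  -0.1436  0.012 ]
slide_box [378.6 300.4] 0.76 [ 0.3971 -0.4505  0.026 ]
marker [269.8 313.9] 0.97 [ 0.3642 -0.233   0.016 ]
red_cap_bottle [213.  111.5] 0.92 [ 0.7543 -0.1116  0.088 ]
side [0.3074 0.7596 0.4749] [[-0.9642 -0.0764  0.2538]
 [-0.2639  0.367  -0.892 ]
 [-0.025  -0.9271 -0.3741]]
board [271.8 257.3] 0.97 [ 0.5508 -0.0986  0.012 ]
orange_disc [316.8 232.9] 0.48 [ 0.4719 -0.2161  0.026 ]
blue_disc [301.  251.5] 0.78 [ 0.4885 -0.1127  0.026 ]
rail_mid [271.8 256.1] 0.72 [ 0.5523 -0.1041  0.012 ]
stop_face [267.7 259.9] 0.67 [ 0.5563 -0.0849  0.012 ]
lip_tip [272.8 257.9] 0.7 [ 0.5479 -0.0963  0.012 ]
line_mid [267.9 259.1] 0.58 [ 0.5569 -0.0886  0.012 ]
pocket [266.6 253.7] 0.83 [ 0.5666 -0.1128  0.012 ]
slide_box [357.2 206.2] 0.65 [ 0.3951 -0.4112  0.026 ]
marker [361.7 242.8] 0.49 [ 0.3652 -0.205   0.016 ]
red_cap_bottle [180.1 234.9] 0.78 [ 0.7214 -0.0123  0.088 ]
{'time': 1.2, 'joints': array([71.3969, 15.1214, 91.9018,  0.0005, 72.9779, -2.116 ]), 'joint_velocities': array([-0.1421,  0.0517,  0.0064, -0.0301,  0.0182,  0.0144]), 'joint_torque': array([ -0.0001, -51.5069, -36.7726,  -0.0001,   0.0008,  -0.    ]), 'ee_pos': array([0.1916, 0.6472, 0.2313]), 'orientation': array([[-0.9589,  0.2838, -0.    ],
       [ 0.2838,  0.9589, -0.    ],
       [ 0.    , -0.    , -1.    ]]), 'force': array([ 0.0891, -0.8659, -0.3059]), 'torque': array([0.0311, 0.0385, 0.0313]), 'grip_force': 0.0, 'gripper_width': 0.08510167687608748}
```

View pics/top0.png

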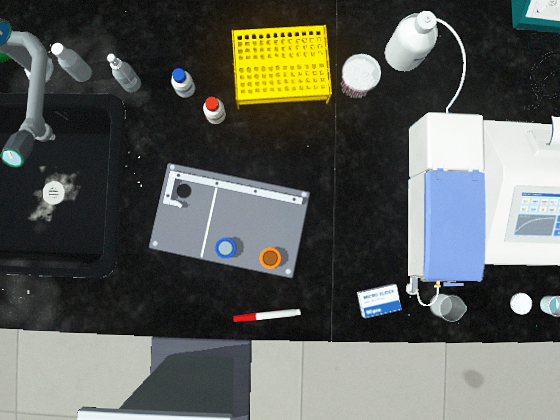

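View pics/side0.png

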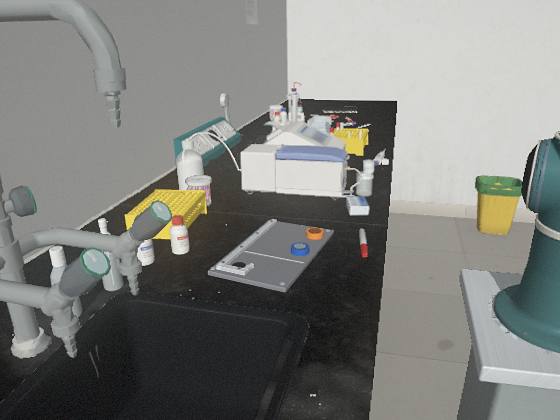

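```bash
cat >> h.py <<'E'
def blob(c,lo,hi,z,box):
    m=cv2.inRange(cv2.cvtColor(c["frame"],cv2.COLOR_RGB2HSV),lo,hi); k=np.zeros_like(m); x0,y0,x1,y1=box; k[y0:y1,x0:x1]=m[y0:y1,x0:x1]
    ct=max(cv2.findContours(k,cv2.RETR_EXTERNAL,cv2.CHAIN_APPROX_NONE)[0],key=cv2.contourArea)
    return np.array([world(c,p[0],z)[:2] for p in ct]),ct
def disc(c,col,box):
    lo,hi={"o":((8,150,120),(22,255,255)),"b":((100,120,80),(125,255,255))}[col]
    w,ct=blob(c,lo,hi,.026,box)
    (x,y),r=cv2.minEnclosingCircle((w*1000).astype(np.float32)); return x,y,r
E
python3 - <<'E'
from h import *
c=cams.capture("top")
w,ct=blob(c,(0,0,85),(180,255,255),.012,(140,155,320,290))
r=cv2.minAreaRect((w*1000).astype(np.float32)); print(r); print(cv2.boxPoints(r))
print(disc(c,"o",(140,155,320,290)),disc(c,"b",(140,155,320,290)))
f=c["frame"].copy(); cv2.drawContours(f,[ct],-1,(255,0,255),1)
cv2.imwrite("pics/b.png",cv2.resize(f[150:290,140:320,::-1],None,fx=4.2,fy=4.2,interpolation=cv2.INTER_CUBIC))
E
```

```text
((551.640869140625, -144.19635009765625), (298.8410339355469, 179.6467742919922), 79.98798370361328)
[[ 437.20792   -275.72516  ]
 [ 614.1189    -306.95758  ]
 [ 666.07385    -12.6675415]
 [ 489.16284     18.56488  ]]
(477.3491516113281, -230.05491638183594, 20.650571823120117) (494.6461486816406, -139.5950164794922, 21.15003776550293)
```

View pics/b.png

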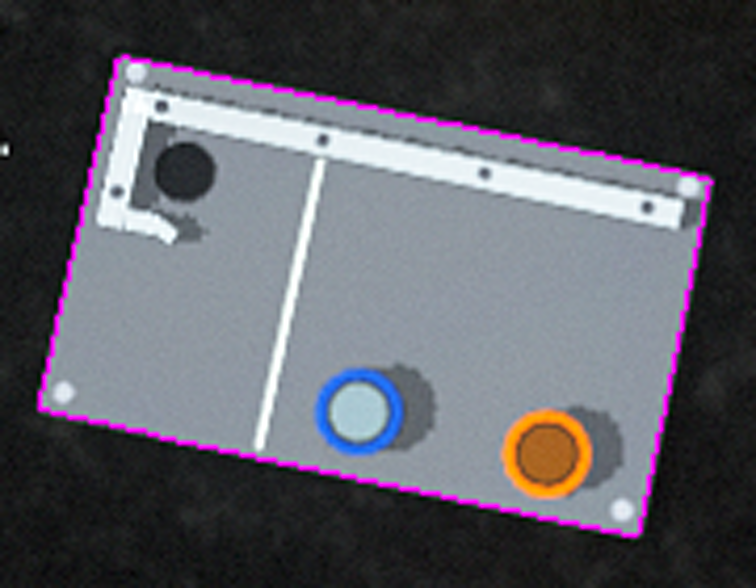

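The top view shows the board's outline, rail on the far side and pocket at upper left. The orange disc is near crop (547,454) and the blue disc near (359,411). Plan: cradle-push across with the fingers 25 mm open, then slide it along the rail with them shut.

```bash
cat >> h.py <<'E'
C=np.array([551.64,-144.2]); X=np.array([.9848,-.1739]); Y=np.array([.1739,.9848])
def b2w(x,y): return C+x*X+y*Y
def w2b(p): d=np.array(p[:2])-C; return np.array([d@X,d@Y])
def now():
    s=manip.sense(); R=s["orientation"]; p=s["ee_pos"]*1000
    return np.r_[p,np.degrees(np.arctan2(R[1,0],R[0,0]))],s
def plan(pose,legs,op):
    "legs: (x,y,z,yaw,rows) in mm/deg world; prints tool rows"
    p=np.array(pose,float)
    for *t,n in legs:
        t=np.array(t,float); q0=p.copy()
        for i in range(n):
            d=q0+(t-q0)*(i+1)/n-p; a=np.radians(p[3]); x=[np.cos(a),np.sin(a)]; y=[np.sin(a),-np.cos(a)]
            s=np.round([d[:2]@x,d[:2]@y,-d[2],-d[3]]); 
            if i==n-1 : s[3]=np.round(-d[3],1)
            print([*map(float,s[:3]),0,0,float(s[3]),op])
            p=p+np.r_[s[0]*np.array(x)+s[1]*np.array(y),-s[2],-s[3]]
    print("end",p.round(1))
E
python3 - <<'E'
from h import *
print(w2b((477.35,-230.05)),w2b((494.65,-139.6)))
p,s=now(); q=b2w(-108,-97.5); print(p,q)
plan(p,[(400,200,200,p[3]-86,10),(*q,120,-10,10)],25)
E
```

```text
[-58.231477 -97.464111] [-56.923692  -5.380481]
[191.58315641 647.25995917 231.29711913 163.5122516 ] [ 428.32635 -221.4368 ]
[-33.0, -37.0, 3.0, 0, 0, 9.0, 25]
[-38.0, -31.0, 3.0, 0, 0, 8.0, 25]
[-42.0, -26.0, 3.0, 0, 0, 9.0, 25]
[-45.0, -19.0, 4.0, 0, 0, 8.0, 25]
[-48.0, -12.0, 3.0, 0, 0, 9.0, 25]
[-49.0, -5.0, 3.0, 0, 0, 9.0, 25]
[-50.0, 3.0, 3.0, 0, 0, 8.0, 25]
[-48.0, 10.0, 3.0, 0, 0, 9.0, 25]
[-46.0, 17.0, 3.0, 0, 0, 8.0, 25]
[-44.0, 24.0, 3.0, 0, 0, 9.0, 25]
[-41.0, 12.0, 8.0, 0, 0, 9.0, 25]
[-38.0, 18.0, 8.0, 0, 0, 9.0, 25]
[-35.0, 23.0, 8.0, 0, 0, 8.0, 25]
[-31.0, 29.0, 8.0, 0, 0, 9.0, 25]
[-26.0, 33.0, 8.0, 0, 0, 9.0, 25]
[-21.0, 36.0, 8.0, 0, 0, 9.0, 25]
[-15.0, 40.0, 8.0, 0, 0, 8.0, 25]
[-9.0, 41.0, 8.0, 0, 0, 9.0, 25]
[-3.0, 42.0, 8.0, 0, 0, 9.0, 25]
[4.0, 42.0, 8.0, 0, 0, 8.5, 25]
end [ 428.5 -221.1  120.3  -10. ]
```

>>> carry_out(
  rows=[-33, -37, 3, 0, 0, 9, 25, -38, -31, 3, 0, 0, 8, 25, -42, -26, 3, 0, 0, 9, 25, -45, -19, 4, 0, 0, 8, 25, -48, -12, 3, 0, 0, 9, 25],
  newtons=20,
)

```text
time: 1.88
ee_pos: [0.2965, 0.4227, 0.2153]
orientation: [[-0.504, 0.864, 0.0], [0.864, 0.504, 0.0], [0.0, 0.001, -1.0]]
force: [0.7, -0.1, -0.6]
gripper_width: 0.0248
grip_force: 0.0
```

>>> carry_out(
  rows=[-49, -5, 3, 0, 0, 9, 25, -50, 3, 3, 0, 0, 8, 25, -48, 10, 3, 0, 0, 9, 25, -46, 17, 3, 0, 0, 8, 25, -44, 24, 3, 0, 0, 9, 25],
)

```text
time: 2.5
ee_pos: [0.4011, 0.1983, 0.2006]
orientation: [[0.221, 0.975, 0.001], [0.975, -0.221, 0.0], [0.001, 0.001, -1.0]]
force: [0.3, -0.0, -1.0]
gripper_width: 0.0249
grip_force: 0.0
```

>>> carry_out(
  rows=[-41, 12, 8, 0, 0, 9, 25, -38, 18, 8, 0, 0, 9, 25, -35, 23, 8, 0, 0, 8, 25, -31, 29, 8, 0, 0, 9, 25, -26, 33, 8, 0, 0, 9, 25],
)

```text
time: 3.12
ee_pos: [0.4149, -0.0123, 0.1605]
orientation: [[0.837, 0.548, 0.001], [0.548, -0.837, -0.0], [0.001, 0.001, -1.0]]
force: [0.5, 0.6, 0.1]
gripper_width: 0.0249
grip_force: 0.0
```

>>> carry_out(
  rows=[-21, 36, 8, 0, 0, 9, 25, -15, 40, 8, 0, 0, 8, 25, -9, 41, 8, 0, 0, 9, 25, -3, 42, 8, 0, 0, 9, 25, 4, 42, 8, 0, 0, 8.5, 25],
)

```text
time: 3.75
ee_pos: [0.4286, -0.2227, 0.1204]
orientation: [[0.984, -0.179, 0.001], [-0.179, -0.984, -0.0], [0.001, 0.0, -1.0]]
force: [0.7, -0.4, -0.1]
gripper_width: 0.0249
grip_force: 0.0
```

```bash
python3 - <<'E'
from h import *
p,s=now(); q=b2w(-108,-97.5); print(s["time"],p,w2b(p),s["gripper_width"],s["force"])
plan(p,[(*q,40,-10,5)],25)
E
```

```text
3.75 [ 428.64317909 -222.70755272  120.39140649  -10.29203276] [-107.47480581  -98.70338507] 0.024943748979387562 [ 0.65043586 -0.42102377 -0.12424251]
[-0.0, -0.0, 16.0, 0, 0, -0.0, 25]
[-0.0, -0.0, 16.0, 0, 0, -0.0, 25]
[-0.0, -1.0, 16.0, 0, 0, -0.0, 25]
[-0.0, 0.0, 16.0, 0, 0, -0.0, 25]
[-1.0, -0.0, 16.0, 0, 0, -0.3, 25]
end [ 427.8 -221.5   40.4  -10. ]
```

>>> carry_out(
  rows=[0, -1, 25, 0, 0, 0, 25, 0, 0, 25, 0, 0, 0, 25, 0, 0, 25, 0, 0, 0, 25, 0, 0, 20, 0, 0, 0, 25, 0, 0, 8, 0, 0, 0, 25],
)

```text
time: 4.38
ee_pos: [0.4279, -0.2197, 0.0162]
orientation: [[0.985, -0.174, -0.002], [-0.174, -0.985, 0.001], [-0.002, -0.001, -1.0]]
force: [0.3, 0.9, 0.6]
gripper_width: 0.0253
grip_force: 0.0
```

```bash
python3 - <<'E'
from h import *
p,s=now(); print(s["time"],p,w2b(p),s["force"])
c=cams.capture("top"); print(disc(c,"o",(140,155,320,290)),disc(c,"b",(140,155,320,290)))
d=cams.capture("side")
a=c["frame"][190:310,190:330]; b=d["frame"][205:290,255:375]
a=cv2.resize(a,(400,343)); b=cv2.resize(b,(400,283))
cv2.imwrite("pics/c.png",np.hstack([a,np.vstack([b,np.zeros((60,400,3),np.uint8)])])[:,:,::-1])
E
```

```text
4.375 [ 427.87007524 -219.69695215   16.17942817   -9.99355878] [-108.75970193  -95.87298839] [0.27918887 0.91274576 0.60545453]
(477.0694885253906, -230.12452697753906, 20.88710594177246) (494.6461486816406, -139.5950164794922, 21.15003776550293)
```

View pics/c.png

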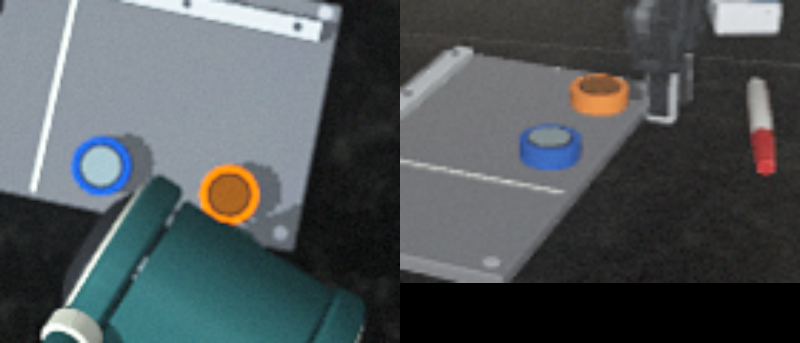

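>>> carry_out(
  rows=[4, 1.5, 0, 0, 0, 0, 25, 8, 0, 0, 0, 0, 0, 25, 8, 0, 0, 0, 0, 0, 25, 8, 0, 0, 0, 0, 0, 25, 8, 0, 0, 0, 0, 0, 25],
)

```text
time: 5.1
ee_pos: [0.4645, -0.2279, 0.0174]
orientation: [[0.985, -0.173, -0.0], [-0.173, -0.985, -0.0], [-0.0, 0.0, -1.0]]
force: [-0.8, 0.5, 0.9]
gripper_width: 0.0249
grip_force: 0.4
```

>>> carry_out(
  rows=[8, 0, 0, 0, 0, 0, 25, 8, 0, 0, 0, 0, 0, 25, 8, 0, 0, 0, 0, 0, 25, 8, 0, 0, 0, 0, 0, 25, 8, 0, 0, 0, 0, 0, 25],
)

```text
time: 5.72
ee_pos: [0.5038, -0.2349, 0.0172]
orientation: [[0.985, -0.173, -0.0], [-0.173, -0.985, 0.0], [-0.0, -0.0, -1.0]]
force: [-0.8, 0.3, 0.4]
gripper_width: 0.0252
grip_force: 0.3
```

```bash
python3 - <<'E'
from h import *
p,s=now(); print(s["time"],p,w2b(p),s["force"])
c=cams.capture("top"); o=disc(c,"o",(140,155,320,290)); print(o,w2b(o))
d=cams.capture("side")
a=c["frame"][160:300,150:320]; b=d["frame"][205:290,225:355]
a=cv2.resize(a,(400,330)); b=cv2.resize(b,(400,262))
cv2.imwrite("pics/d.png",np.hstack([a,np.vstack([b,np.zeros((68,400,3),np.uint8)])])[:,:,::-1])
E
```

```text
5.725 [ 503.75958827 -234.87246621   17.23107739   -9.98958116] [-31.3846876  -97.62064833] [-0.84373376  0.31425597  0.39849672]Traceback (most recent call last):
  File "<stdin>", line 3, in <module>
  File "h.py", line 15, in disc
    w,ct=blob(c,lo,hi,.026,box)
         ~~~~^^^^^^^^^^^^^^^^^^
  File "h.py", line 11, in blob
    ct=max(cv2.findContours(k,cv2.RETR_EXTERNAL,cv2.CHAIN_APPROX_NONE)[0],key=cv2.contourArea)
ValueError: max() iterable argument is empty
```

```bash
python3 - <<'E'
from h import *
d=cams.capture("side")
o=disc(d,"o",(225,205,360,290)); print(o,w2b(o))
b=cv2.resize(d["frame"][205:290,225:355],(780,510))
cv2.imwrite("pics/d.png",b[:,:,::-1])
E
```

```text
(533.380615234375, -220.96865844726562, 31.158430099487305) [ -4.63177241 -78.77708185]
```

View pics/d.png

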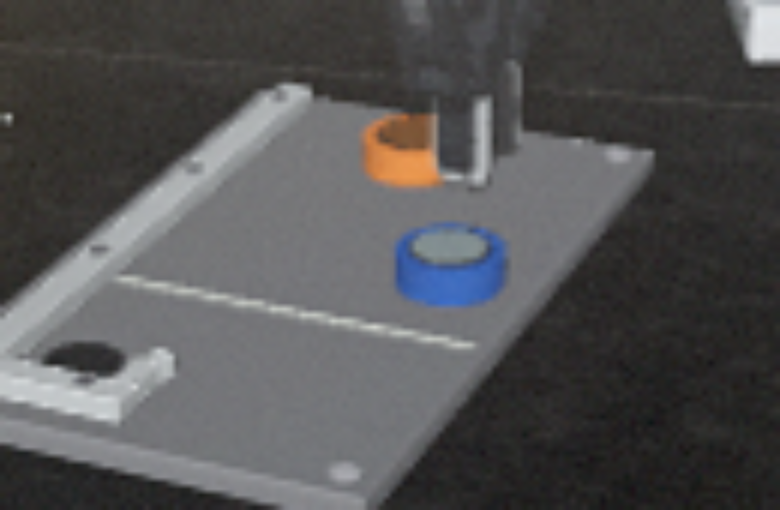

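The orange disc is cradled at the fingertips, near crop (405,150), and flat. I'll keep pushing.

>>> carry_out(
  rows=[8, 0, 0, 0, 0, 0, 25, 8, 0, 0, 0, 0, 0, 25, 8, 0, 0, 0, 0, 0, 25, 7, 0, 0, 0, 0, 0, 25, 3, 0, 0, 0, 0, 0, 25],
)

```text
time: 6.45
ee_pos: [0.5374, -0.2409, 0.0173]
orientation: [[0.985, -0.173, 0.0], [-0.173, -0.985, -0.0], [0.0, 0.0, -1.0]]
force: [0.3, 0.6, 1.2]
gripper_width: 0.0251
grip_force: 0.2
```

>>> carry_out(
  rows=[2, 0, 0, 0, 0, 0, 25, 2, 0, 0, 0, 0, 0, 25, 1, 0, 0, 0, 0, 0, 25, 0, 0, 0, 0, 0, 0, 25, 0, 0, 0, 0, 0, 0, 25],
)

```text
time: 7.08
ee_pos: [0.5417, -0.2416, 0.0173]
orientation: [[0.985, -0.174, 0.0], [-0.174, -0.985, -0.0], [0.0, 0.0, -1.0]]
force: [0.2, 0.2, 0.9]
gripper_width: 0.0249
grip_force: 0.1
```

```bash
python3 - <<'E'
from h import *
p,s=now(); print(s["time"],p,w2b(p),s["force"])
E
```

```text
7.075 [ 541.68000511 -241.57946206   17.31689971   -9.99165239] [  7.12568548 -97.63133735] [0.24927491 0.20056148 0.89001653]
```

Not yet at the rail; nudge on until the force rises.

>>> carry_out(
  rows=[1, 0, 0, 0, 0, 0, 25, 1, 0, 0, 0, 0, 0, 25, 1, 0, 0, 0, 0, 0, 25, 1, 0, 0, 0, 0, 0, 25, 1, 0, 0, 0, 0, 0, 25],
)

```text
time: 7.7
ee_pos: [0.5467, -0.2424, 0.0173]
orientation: [[0.985, -0.173, -0.0], [-0.173, -0.985, 0.0], [-0.0, 0.0, -1.0]]
force: [0.0, -0.1, 0.7]
gripper_width: 0.025
grip_force: 0.2
```

>>> carry_out(
  rows=[1, 0, 0, 0, 0, 0, 25, 1, 0, 0, 0, 0, 0, 25, 1, 0, 0, 0, 0, 0, 25, 0, 0, 0, 0, 0, 0, 25, 0, 0, 0, 0, 0, 0, 25],
)

```text
time: 8.32
ee_pos: [0.5484, -0.2427, 0.0169]
orientation: [[0.985, -0.173, -0.002], [-0.173, -0.985, 0.001], [-0.002, -0.0, -1.0]]
force: [-5.0, 0.9, 2.2]
gripper_width: 0.0251
grip_force: 2.7
```

```bash
python3 - <<'E'
from h import *
p,s=now(); print(s["time"],p,w2b(p),s["force"])
d=cams.capture("side")
cv2.imwrite("pics/e.png",cv2.resize(d["frame"][205:270,225:325],(780,507),interpolation=cv2.INTER_CUBIC)[:,:,::-1])
E
```

```text
8.325 [ 548.44846237 -242.6543148    16.94385036   -9.98770264] [ 13.97817909 -97.51281761] [-5.02447145  0.86819956  2.21634776]
```

View pics/e.png

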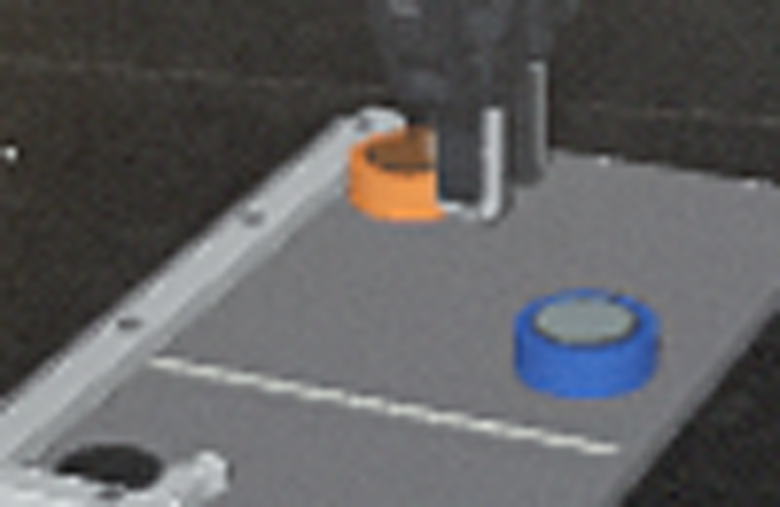

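The side view shows the orange disc against the rail at crop (395,175), with about 5 N of contact. Next: back off, shut the fingers, and come round behind the disc with the yaw tilted 20° toward the rail.

```bash
python3 - <<'E'
from h import *
p,s=now()
plan(p,[(*b2w(-22,-97.5),17,-10,2),(*b2w(-18,-152),18,60,8),(*b2w(28.5,-146),18,60,3)],0)
E
```

```text
[-18.0, -0.0, -0.0, 0, 0, 0.0, 0]
[-18.0, -0.0, -0.0, 0, 0, 0.0, 0]
[1.0, 7.0, -0.0, 0, 0, -9.0, 0]
[-1.0, 7.0, -0.0, 0, 0, -8.0, 0]
[-1.0, 6.0, -0.0, 0, 0, -9.0, 0]
[-3.0, 6.0, -1.0, 0, 0, -9.0, 0]
[-4.0, 6.0, 0.0, 0, 0, -9.0, 0]
[-4.0, 6.0, 0.0, 0, 0, -8.0, 0]
[-5.0, 4.0, 0.0, 0, 0, -9.0, 0]
[-6.0, 4.0, -0.0, 0, 0, -9.0, 0]
[7.0, 14.0, -0.0, 0, 0, 0.0, 0]
[7.0, 14.0, -0.0, 0, 0, 0.0, 0]
[8.0, 14.0, -0.0, 0, 0, 0.0, 0]
end [ 554.8 -292.9   17.9   60. ]
```

>>> carry_out(
  rows=[-18, 0, 0, 0, 0, 0, 25, -18, 0, 0, 0, 0, 0, 25, 1, 7, 0, 0, 0, -9, 0, -1, 7, 0, 0, 0, -8, 0, -1, 6, 0, 0, 0, -9, 0],
)

```text
time: 9.0
ee_pos: [0.5138, -0.2575, 0.0178]
orientation: [[0.96, 0.28, 0.003], [0.28, -0.96, -0.001], [0.003, 0.002, -1.0]]
force: [-0.6, -0.3, -0.3]
gripper_width: 0.0002
grip_force: 0.0
```

>>> carry_out(
  rows=[-3, 6, -1, 0, 0, -9, 0, -4, 6, 0, 0, 0, -9, 0, -4, 6, 0, 0, 0, -8, 0, -5, 4, 0, 0, 0, -9, 0, -6, 4, 0, 0, 0, -9, 0],
)

```text
time: 9.62
ee_pos: [0.5098, -0.292, 0.0187]
orientation: [[0.496, 0.869, 0.003], [0.869, -0.496, -0.001], [0.0, 0.003, -1.0]]
force: [-0.6, -0.0, 0.2]
gripper_width: 0.0001
grip_force: 0.0
```

>>> carry_out(
  rows=[7, 14, 0, 0, 0, 0, 0, 7, 14, 0, 0, 0, 0, 0, 8, 14, 0, 0, 0, 0, 0, 0, 0, 0, 0, 0, 0, 0, 0, 0, 0, 0, 0, 0, 0],
)

```text
time: 10.25
ee_pos: [0.5558, -0.2928, 0.0179]
orientation: [[0.5, 0.866, -0.001], [0.866, -0.5, 0.0], [-0.0, -0.001, -1.0]]
force: [-0.4, -0.3, -0.8]
gripper_width: -0.0002
grip_force: 0.0
```

```bash
python3 - <<'E'
from h import *
p,s=now(); print(s["time"],p,w2b(p),s["force"],s["gripper_width"])
c=cams.capture("top"); d=cams.capture("side")
try: o=disc(c,"o",(140,155,320,290)); print(o,w2b(o))
except ValueError: print("hid")
a=cv2.resize(c["frame"][160:300,150:320],(400,330)); b=cv2.resize(d["frame"][205:270,225:325],(400,260))
cv2.imwrite("pics/f.png",np.hstack([a,np.vstack([b,np.zeros((70,400,3),np.uint8)])])[:,:,::-1])
E
```

```text
10.25 [ 555.75927405 -292.75938035   17.92213928   60.02882238] [  29.89113732 -145.58493601] [-0.38919748 -0.27251862 -0.78561323] -0.0001931163599753027
(556.0762939453125, -248.83587646484375, 7.106583595275879) [  22.56504119 -102.27393963]
```

View pics/f.png

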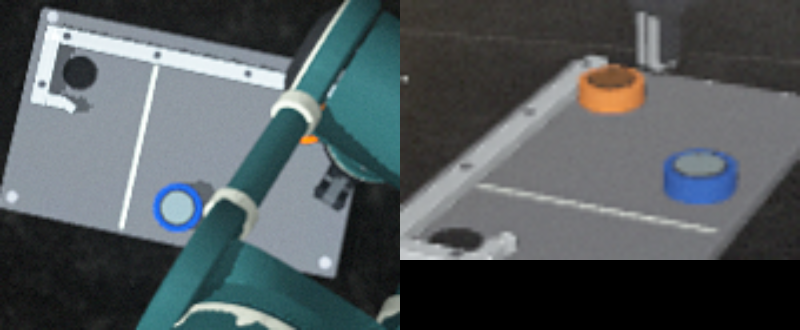

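Fingertips are behind the disc (side crop: disc (612,88), fingers (650,45)). Slide along the rail.

>>> carry_out(
  rows=[8.5, -3.1, 0, 0, 0, 0, 0, 8.5, -3.1, 0, 0, 0, 0, 0, 8.5, -3.1, 0, 0, 0, 0, 0, 8.5, -3.1, 0, 0, 0, 0, 0, 8.5, -3.1, 0, 0, 0, 0, 0],
)

```text
time: 10.98
ee_pos: [0.5637, -0.2479, 0.0183]
orientation: [[0.5, 0.866, -0.0], [0.866, -0.5, -0.0], [-0.0, -0.0, -1.0]]
force: [-1.3, -0.5, -0.3]
gripper_width: -0.0
grip_force: 0.5
```

>>> carry_out(
  rows=[8.5, -3.1, 0, 0, 0, 0, 0, 8.5, -3.1, 0, 0, 0, 0, 0, 8.5, -3.1, 0, 0, 0, 0, 0, 8.5, -3.1, 0, 0, 0, 0, 0, 8.5, -3.1, 0, 0, 0, 0, 0],
)

```text
time: 11.6
ee_pos: [0.5716, -0.2035, 0.0183]
orientation: [[0.5, 0.866, 0.0], [0.866, -0.5, 0.0], [0.0, 0.0, -1.0]]
force: [-0.3, -1.1, 0.1]
gripper_width: 0.0003
grip_force: 0.4
```

```bash
python3 - <<'E'
from h import *
p,s=now(); print(s["time"],p,w2b(p),s["force"])
d=cams.capture("side")
cv2.imwrite("pics/g.png",cv2.resize(d["frame"][205:290,205:335],(780,510),interpolation=cv2.INTER_CUBIC)[:,:,::-1])
E
```

```text
11.6 [ 571.64895673 -203.47730901   18.26163965   60.00975151] [ 30.01314463 -54.89673634] [-0.31767441 -1.05394416  0.11560723]
```

View pics/g.png

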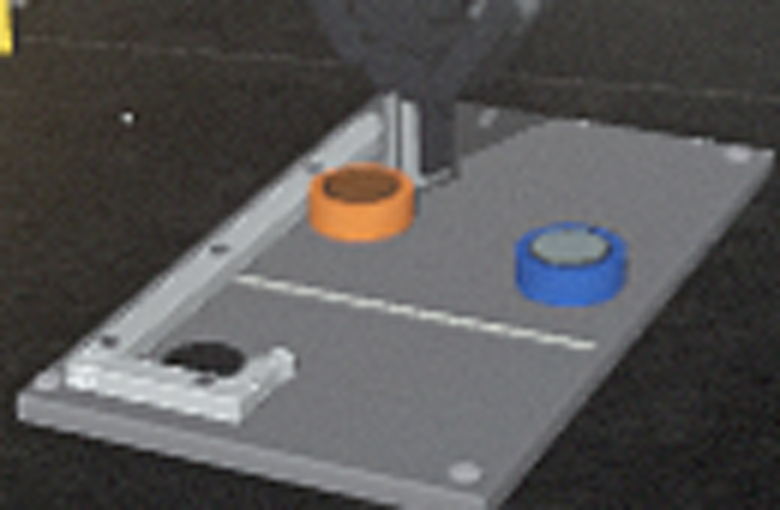

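The disc slides against the rail (crop (361,203)), with the fingertips behind it. I'll continue.

>>> carry_out(
  rows=[8.5, -3.1, 0, 0, 0, 0, 0, 8.5, -3.1, 0, 0, 0, 0, 0, 8.5, -3.1, 0, 0, 0, 0, 0, 8.5, -3.1, 0, 0, 0, 0, 0, 8.5, -3.1, 0, 0, 0, 0, 0],
)

```text
time: 12.28
ee_pos: [0.5794, -0.1589, 0.0183]
orientation: [[0.5, 0.866, 0.0], [0.866, -0.5, -0.0], [-0.0, 0.0, -1.0]]
force: [-0.2, 0.5, -0.4]
gripper_width: 0.0003
grip_force: 0.4
```

>>> carry_out(
  rows=[8.5, -3.1, 0, 0, 0, 0, 0, 8.5, -3.1, 0, 0, 0, 0, 0, 8.5, -3.1, 0, 0, 0, 0, 0, 8.5, -3.1, 0, 0, 0, 0, 0, 8.5, -3.1, 0, 0, 0, 0, 0],
)

```text
time: 12.9
ee_pos: [0.5873, -0.1144, 0.0183]
orientation: [[0.5, 0.866, -0.0], [0.866, -0.5, 0.0], [0.0, -0.0, -1.0]]
force: [-0.9, -0.5, -0.0]
gripper_width: 0.0001
grip_force: 0.4
```

>>> carry_out(
  rows=[8.5, -3.1, 0, 0, 0, 0, 0, 8.5, -3.1, 0, 0, 0, 0, 0, 4.7, -1.7, 0, 0, 0, 0, 0, 2.8, -1, 0, 0, 0, 0, 0, 1.9, -0.7, 0, 0, 0, 0, 0],
)

```text
time: 13.52
ee_pos: [0.592, -0.0872, 0.0183]
orientation: [[0.5, 0.866, -0.0], [0.866, -0.5, -0.0], [-0.0, -0.0, -1.0]]
force: [-0.4, -1.4, 0.7]
gripper_width: -0.0002
grip_force: 0.4
```

```bash
python3 - <<'E'
from h import *
p,s=now(); print(s["time"],p,w2b(p),s["force"])
E
```

```text
13.525 [592.04182135 -87.22935515  18.28677069  60.01645173] [29.88051853 63.13056778] [-0.39241583 -1.35469438  0.68086729]
```

>>> carry_out(
  rows=[1.9, -0.7, 0, 0, 0, 0, 0, 1.9, -0.7, 0, 0, 0, 0, 0, 1.9, -0.7, 0, 0, 0, 0, 0, 1.9, -0.7, 0, 0, 0, 0, 0, 1.9, -0.7, 0, 0, 0, 0, 0],
)

```text
time: 14.15
ee_pos: [0.5938, -0.0772, 0.0183]
orientation: [[0.5, 0.866, 0.0], [0.866, -0.5, 0.0], [0.0, 0.0, -1.0]]
force: [-0.1, 0.1, 0.6]
gripper_width: -0.0001
grip_force: 0.4
```

>>> carry_out(
  rows=[0.9, -0.3, 0, 0, 0, 0, 0, 0.9, -0.3, 0, 0, 0, 0, 0, 0.9, -0.3, 0, 0, 0, 0, 0, 0.9, -0.3, 0, 0, 0, 0, 0, 0, 0, 0, 0, 0, 0, 0],
)

```text
time: 14.78
ee_pos: [0.5937, -0.0763, 0.0183]
orientation: [[0.499, 0.867, -0.002], [0.867, -0.499, -0.004], [-0.004, 0.0, -1.0]]
force: [-3.9, -10.6, 1.3]
gripper_width: -0.0003
grip_force: 5.6
```

About 11 N at TCP y ≈ 74 mm: the disc has hit the stop. I'll back off and check.

>>> carry_out(
  rows=[-6, 2, 0, 0, 0, 0, 0, -15, 5, 0, 0, 0, 0, 0, -25, 8, -20, 0, 0, 0, 0, -25, 0, -50, 0, 0, 0, 0, -25, 0, -50, 0, 0, 0, 0],
)

```text
time: 15.4
ee_pos: [0.5587, -0.1652, 0.139]
orientation: [[0.5, 0.866, -0.001], [0.866, -0.5, 0.001], [0.0, -0.001, -1.0]]
force: [0.6, -1.2, 0.5]
gripper_width: -0.0001
grip_force: 0.0
```

>>> carry_out(
  rows=[-45, 0, -20, 0, 0, 0, 0, -45, 0, -20, 0, 0, 0, 0, -45, 0, 0, 0, 0, 0, 0, -45, 0, 0, 0, 0, 0, 0, 0, 0, 0, 0, 0, 0, 0],
)

```text
time: 16.02
ee_pos: [0.468, -0.3228, 0.1785]
orientation: [[0.504, 0.864, 0.0], [0.864, -0.504, -0.001], [-0.0, 0.001, -1.0]]
force: [-0.1, -0.1, 1.4]
gripper_width: 0.0001
grip_force: 0.0
```

```bash
python3 - <<'E'
from h import *
p,s=now(); print(s["time"],p)
c=cams.capture("top"); d=cams.capture("side")
try:
  for k in "ob": o=disc(c,k,(140,155,320,290)); print(o,w2b(o))
except ValueError: print("hid")
a=cv2.resize(c["frame"][150:290,140:310],(400,330),interpolation=cv2.INTER_CUBIC); b=cv2.resize(d["frame"][210:290,205:325],(400,267),interpolation=cv2.INTER_CUBIC)
cv2.imwrite("pics/h.png",np.hstack([a,np.vstack([b,np.zeros((63,400,3),np.uint8)])])[:,:,::-1])
E
```

```text
16.025 [ 468.01828649 -322.84656457  178.53633955   59.76794955]
(608.3492431640625, -49.877960205078125, 21.302799224853516) [ 39.44465995 102.75008218]
(494.6461486816406, -139.5950164794922, 21.15003776550293) [-56.92835141  -5.37624297]
```

View pics/h.png

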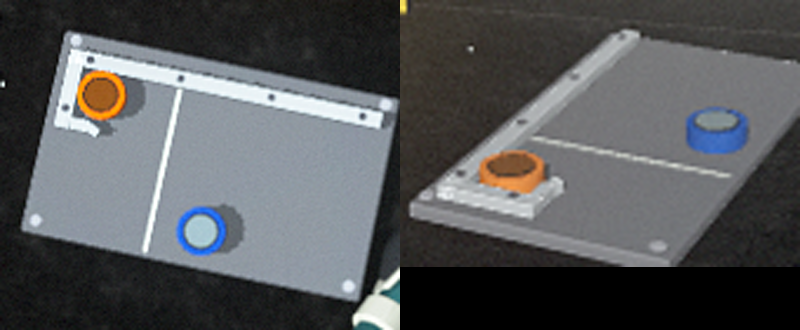

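The orange disc sits in the corner pocket against both the rail and the stop (top crop (101,95)). The blue disc has not moved.

```bash
python3 -c "
from station import job
print(job.finish_job())"
```

```text
the job is handed in; nothing more can be done
None
```

I pushed the orange disc to the rail, slid it along into the corner pocket until it met the end stop with about 11 N, and handed the job in; the last picture puts it about 1.3 mm from the nominal pocket point with the blue disc unmoved, but the hand-in returned no verdict.

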